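# Open the sprung cover of a clamshell test fixture by its two catch buttons

## Robot

A 7-joint arm with a two-finger parallel gripper is mounted at the origin on a cart in front of the work surface, level with it; the furniture and walls round the work are solid. World frame = base frame: x ahead of the robot, y to its left, z up, the work surface at z = 0. Lengths are in m, angles in rad, forces in N, time in s.
With the tool pointing down it reaches from about 0.35 to 0.9 m from the base axis. Payload 8.1 kg.
Tool frame: the origin (TCP) lies midway between the tips of the shut fingers; the grasp point (between the pads) lies 19 mm behind it; z points along the fingers, x is the direction in which the jaws open and shut, and the axes are right-handed (so a half turn about z gives the same grasp; the last joint's range is limited). The gripper opens to 92 mm and grips with 3 to 60 N. Pads are 19 mm wide; open, the fingers measure 130 mm over their backs; the gripper's body (75 mm by 190 mm) begins 47 mm behind the grasp point.
Start: joints at [-1.322, 0.434, 0.025, 1.573, -0.012, 1.134, -0.075], TCP at [0.215, 0.587, 0.205] pointing down, gripper open.
Joint ranges: [-2.62, 2.62], [-0.44, 2.09], [-1.27, 1.32], [0.08, 2.57], [-1.32, 4.46], [0.12, 2], [-2.74, 2.74]. Speed limits (rad/s): [2.22, 2.22, 3.01, 3.01, 3.14, 3.14, 3.14].

## Interface

Orientations are given as a rotation vector (axis times angle).
In Python, from cell import arm gives the robot as it stands. The module is installed in compiled form; this text tells all that it offers.
- The arm moves only by the tool play_rows, never from a script. Its argument "motion" is a list of rows, each a list of 7 numbers: the gripper's target within -1 to 1 (fully open at 1, half-way at 0, shut at -1), then the shift along the tool's x, y, z in mm, then the turn, a rotation vector about the tool's x, y, z in rad. In form: [[claw, tx, ty, tz, ax, ay, az], ...]. A call has 1 to 10 rows; each row is the pose to reach, as a shift and turn from the pose measured when the call began, along the tool's axes at that moment; what a row does not reach only later rows make up. A row lasts 1/10 s, in which the tool goes at most 50 mm and 8.59 degrees, less where a joint would pass 70% of its speed; a pose out of reach is approached as far as the arm can. A call with a gripper value outside its range is refused whole. The fingers move at their own pace and stop on an object; "force" is the grip in N (left out, the last holds). Time passes only in rows, so rows that repeat a pose let the fingers close. It gives the time, the measured TCP pose, the force and the opening at its end, in the units of the state.
- arm.observe(): the state, without advancing time (a new reading comes with each control period).
- arm.get_image(name): name is "scene" or "top" or "wrist"; returns a dict with "img" (400x640x3 uint8, blue, green, red), "depth" (400x640 float32, m along the optical axis (not along the pixel's ray), 0 where there is no reading), "K" (3x3 intrinsics, pixels), "rvec" (rotation vector, rad) and "tvec" (3), from world to camera coordinates, as OpenCV has them. Camera axes: x right, y down, z forward; pixel columns grow to the right and rows downward; lengths in m; the calibration is good to about 2 mm. A picture is of the moment at which its call begins.
- arm.sign_off(): hands the job in, once; it reports no verdict.
Trained networks look in a picture, given as the dict that the camera call returned (one of the last four; its "shot" number tells which), for a name from the list of things; names that differ only in an ending like _2 or _b are one class to them, and where a whole thing is asked for, a point or a joint stands for the part that bears it (a point fixed in the world has none). Each returns a list of dicts, best first, with "score" (0 to 1); they miss things now and then, are a little off and sometimes report something else, mostly with a low value. They report only what shows in the picture. A call takes as long as a camera call.
- arm.look_for(picture, query): "box" ([left, top, width, height] as shares, 0 to 1, of the picture: columns of its width, rows of its height, round what is visible of it).
The state is a dict: "clock": time; "joints": joint angles; "dq": joint speeds; "joint_efforts": joint torques, N m; "position": TCP position; "ee_rot": TCP orientation; "force": force on the tool from outside, world axes, zero at the start; "ft_torque": the same for the moment, N m; "width": opening from 0.0 (shut) to 1.0 (fully open).
Only numpy, scipy, OpenCV 4.12 (cv2) and the standard library are available. Lean on these libraries where they do the work, as an engineer would, in place of code of your own. Each camera call takes 0.05 s, during which the arm holds its last target. There are 200 camera calls.

## Task

Open the clamshell test fixture without gripping anything: press its two round release buttons down together with two fingertips and keep both down until the cover has sprung up clear of its catches, then let go. Then push the cover on back with the outside of the fingers until it leans back past upright and stays there. Leave the block in the fixture and everything lying around it where it is.

Things in the scene. Friction and masses are not known exactly. Their poses are not given: they have to be found in the camera images.
- fixture_base: Clamshell test fixture fixed to the bench left or right of the press: aluminium plate 190x150x12 mm (x -105 to 85, y -75 to 75 mm). Origin on the bench; +x to the back (hinge), -x front, +y left. Grey button rail at the front: x -95 to -56, y -59 to 59, top 46 mm up. Shut cover (aluminium frame, clear window): x -50 to 64, y -60 to 60, top 50 mm up
- button_left_top (a point): Centre of the top of the left release button: plain round steel button 23 mm across, 14 mm proud of the rail, its top 60 mm above the bench when up; moves down with it. The two buttons stand 60 mm apart at x = -78 mm, y = +30 and -30 mm of the fixture; 16 mm is free from a button's rim to the front edge of the shut cover
- button_right_top (a point): Centre of the flat top of the right release button, the same as the left one
- button_left (a joint): How far the left button is pressed: 0 up, 0.010 m fully down. Spring 1.8 N at the top, 5.3 N at the bottom. It draws back one catch bolt: from 5 mm down the main tooth is free, from 6 mm the safety tooth as well
- button_right (a joint): How far the right button is pressed, the same as the left one
- cover (a joint): Opening angle: 0 shut, pi/2 upright, 1.85 at its stop. With both buttons down a damped spring lifts it slowly past the safety teeth (0.18 rad, 0.7 s; let go sooner and they hold it near 0.11), then on by itself, ever slower: 0.65 rad after 3 s, 1.0 rad after about 9 s, hardly past 1.1. From there push it, a few N at the front edge; the stiff hinge keeps it where it is left
- cover_edge (a point): Middle of the lower front edge of the cover, the free edge, 120 mm from the hinge; moves with it. With the cover up its underside faces the robot; two steel strikes, 12 mm wide and 25 mm long, stand out of the underside near this edge, 47 mm to either side; the frame's front bar is 16 mm wide, and a 6 mm thick black bridge with short pins crosses the middle
- cover_hinge (a point): Middle of the cover's hinge line, 46 mm above the bench and 70 mm behind the fixture's origin; the line runs along the fixture's y. It does not move
- test_block: White block 62 x 35 x 18 mm that lies loose in the fixture's nest under the cover; origin at the centre of its underside. It stays there
- parts_box: Clear parts box with shut cover, 77 x 105 x 30 mm, standing on the other side of the press; origin at its underside. Bystander, not to be moved
- tape_roll: Roll of amber tape, 42 mm across, 13 mm high, lying left of the fixture; origin at its underside. Bystander, not to be moved
- tweezers: Steel tweezers, 14 x 125 x 10 mm, lying right of the fixture; origin at the underside. Bystander, not to be moved
- syringe: Syringe, 19 x 131 x 19 mm, lying in front of the press; origin at its underside. Bystander, not to be moved
- pen: Blue and white pen, 10 x 147 x 12 mm, lying behind the press; origin at its underside. Bystander, not to be moved

How it is judged:
On the way, in this order (a step that is already met when the one before it is completed fails the run):
1. both buttons are pressed down together (value of joint each of button_left, button_right above 0.0045 m), for 0.2 s.
2. both buttons are still held down when the cover has risen clear of its safety teeth (all of step 1 and value of joint cover above 0.19 rad), for 0.05 s.
3. both buttons are let go and are up again, the cover rising free (value of joint each of button_left, button_right below 0.0015 m and value of joint cover above 0.19 rad), for 0.2 s.
At the end, for the whole second after the job is handed in: the cover is at rest more than 1.62 rad open (leaning back past upright) and both buttons are up again (within 1.5 mm) (value of joint cover above 1.62 rad and velocity of joint cover between -0.03 and 0.03 rad/s and value of joint each of button_left, button_right below 0.0015 m); the robot touches nothing.
It fails at once if the cover is gripped or shoved hard (more than 36 N from the fingers) (contact force between the fingers and cover above 36 N).
It fails at once if a fingertip touches the block or the block leaves its nest (moved more than 8 mm) (distance of test_block from where it was at the start of the episode above 0.008 m or contact force between the fingers and test_block above 1 N).
It fails at once if a bystander is moved more than 20 mm or lifted (distance of any of parts_box, tape_roll, tweezers, syringe, pen from where it was at the start of the episode above 0.02 m).
It also fails if it takes over 67 s, if anything falls off the work surface, if the arm or the gripper's body presses on something with over 40 N, if the wrist force passes 120 N, or if a joint passes its speed limit or range.

## Working session

There is one attempt and no reset: what is moved stays moved. The work goes in short steps, Python scripts to look and compute and a tool call to move; the robot and the scene stay as the last step left them, time stands still between calls to the robot, and variables do not carry over. Pictures are saved under pics/ and viewed, on a budget of 10 in all, crops included, one or two more only if the job needs it, and the job is handed in when it is done.

Besides the shell and the picture viewer there is one more tool, called by a JSON object that holds its "fn" and its "kwargs", one argument or row to a line. play_rows: Moves the arm, as the interface text tells. Its arguments: {"type":"object","properties":{"motion":{"type":"array"},"force":{"type":"number"}},"required":["motion"]}

```bash
mkdir -p pics; cat > h.py <<'E'
import numpy as np, cv2
from scipy.spatial.transform import Rotation as R
from cell import arm
def cam(n):
    p=arm.get_image(n); return p
def world(p,u,v,d=None,z=None):
    Rm=cv2.Rodrigues(np.array(p["rvec"],float))[0]; t=np.array(p["tvec"],float).ravel()
    r=np.linalg.inv(p["K"])@np.array([u,v,1.])
    if z is not None:
        c=-Rm.T@t; w=Rm.T@r; return c+w*(z-c[2])/w[2]
    if d is None: d=p["depth"][int(v),int(u)]
    return Rm.T@(r*d-t)
def pix(p,X):
    return cv2.projectPoints(np.array(X,float).reshape(-1,3),np.array(p["rvec"],float),np.array(p["tvec"],float),np.array(p["K"],float),None)[0].reshape(-1,2)
E
python3 - <<'E'
from h import *
s=arm.observe(); print({k:np.round(v,3) for k,v in s.items()}); print(R.from_rotvec(s["ee_rot"]).as_matrix().round(3))
p=cam("top"); cv2.imwrite("pics/top.png",p["img"])
for n in ["fixture_base","button_left_top","button_right_top","cover","tape_roll","tweezers","syringe","pen","parts_box"]:
    for r in arm.look_for(p,n)[:2]:
        b=r["box"]; u=(b[0]+b[2]/2)*640; v=(b[1]+b[3]/2)*400
        print(n,round(r["score"],2),np.round([u,v,b[2]*640,b[3]*400]),world(p,u,v).round(3))
print(cv2.Rodrigues(np.array(p["rvec"]))[0].round(2),p["tvec"])
E
```

```text
{'clock': np.float64(0.0), 'joints': array([-1.322,  0.435,  0.025,  1.574, -0.012,  1.134, -0.075]), 'dq': array([-0.001, -0.001, -0.   ,  0.001,  0.   ,  0.   ,  0.002]), 'joint_efforts': array([-1.0000e-03, -6.6783e+01,  9.8400e-01, -3.1448e+01, -6.1000e-02,
        4.3000e-02,  0.0000e+00]), 'position': array([0.215, 0.586, 0.204]), 'ee_rot': array([ 2.575e+00,  1.798e+00, -2.000e-03]), 'force': array([ 0.483, -0.224, -0.253]), 'ft_torque': array([ 0.015, -0.034, -0.019]), 'width': np.float64(0.998)}
[[ 0.345  0.939 -0.   ]
 [ 0.939 -0.345 -0.002]
 [-0.002  0.    -1.   ]]
fixture_base 0.57 [217. 219.  72.  79.] [0.508 0.274 0.043]
button_left_top 0.58 [197. 242.   6.  10.] [0.446 0.318 0.056]
button_right_top 0.55 [220. 242.   9.   6.] [0.446 0.259 0.058]
cover 0.86 [215. 213.  57.  52.] [0.523 0.279 0.044]
tape_roll 0.67 [178. 200.  15.  16.] [0.562 0.393 0.   ]
syringe 0.75 [311. 265.  34.   9.] [0.395 0.022 0.02 ]
pen 0.63 [340. 161.  46.  20.] [ 0.691 -0.052  0.005]
[[ 0.03 -1.    0.04]
 [-0.98 -0.03 -0.18]
 [ 0.18 -0.03 -0.98]] [-0.00802965  0.57044819  1.03969874]
```

View pics/top.png

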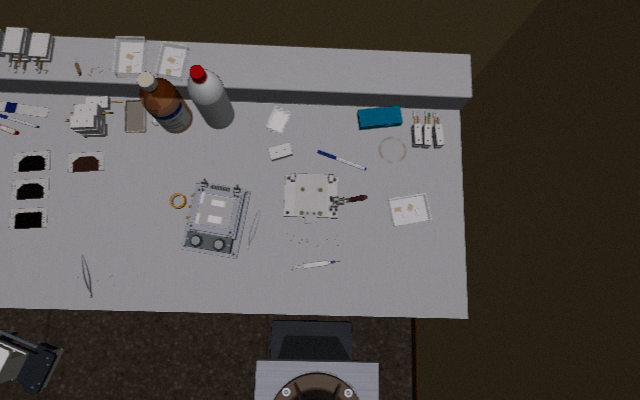

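```bash
python3 - <<'E'
from h import *
for n in ["top","scene"]:
    p=cam(n)
    for q in ["button_left_top","button_right_top"]:
        for r in arm.look_for(p,q)[:2]:
            b=r["box"]; u=(b[0]+b[2]/2)*640; v=(b[1]+b[3]/2)*400
            print(n,q,round(r["score"],2),np.round([u,v,b[2]*640,b[3]*400]),world(p,u,v,z=.06).round(4))
    if n=="top":
        t=p
        cv2.imwrite("pics/topc.png",cv2.resize(p["img"][165:270,160:280],None,fx=5.5,fy=5.5,interpolation=cv2.INTER_CUBIC))
        P=np.array([world(p,u,v) for v in range(170,265) for u in range(165,275)])
        for lo,hi in [(.004,.02),(.04,.07),(.054,.065)]:
            m=P[(P[:,2]>lo)&(P[:,2]<hi)&(P[:,1]<.365)]
            print(lo,len(m),m[:,2].mean(),cv2.minAreaRect(m[:,:2].astype(np.float32)))
    else: cv2.imwrite("pics/scene.png",p["img"])
E
```

```text
top button_right_top 0.62 [220. 242.   9.   6.] [0.4457 0.2591 0.06  ]
0.004 833 0.010725803137224207 ((0.5235521793365479, 0.24776248633861542), (0.2589525282382965, 0.241162970662117), 2.5367329120635986)
0.04 2870 0.04792375063015278 ((0.5191943645477295, 0.2810594141483307), (0.12966282665729523, 0.1829281598329544), 81.97603607177734)
0.054 145 0.058429990635021814 ((0.5220593214035034, 0.2795238792896271), (0.0987086147069931, 0.17619945108890533), 82.39498138427734)
scene button_right_top 0.4 [307. 276.   9.   4.] [0.438  0.2751 0.06  ]
```

View pics/topc.png

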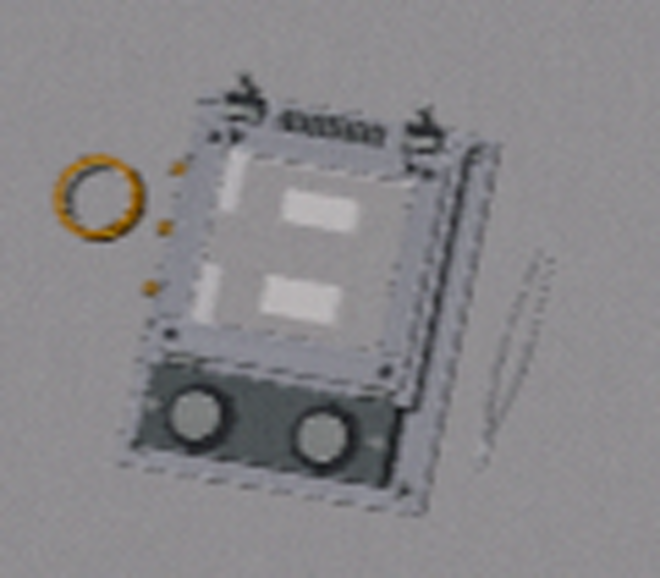

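```bash
cat >> h.py <<'E'
def fixt(L,Rr):
    "fixture origin xy and yaw from button centres"
    L=np.array(L[:2]);Rr=np.array(Rr[:2]); d=L-Rr; y=d/np.linalg.norm(d); x=np.array([y[1],-y[0]])
    return (L+Rr)/2+.078*x, np.arctan2(x[1],x[0]), np.linalg.norm(d)
E
python3 - <<'E'
from h import *
p=cam("top")
L=world(p,195.8,240.6,z=.06);Rr=world(p,218.7,244.5,z=.06)
o,yw,d=fixt(L,Rr);print(L,Rr,o,np.degrees(yw),d)
s=arm.observe();M=R.from_rotvec(s["ee_rot"]).as_matrix()
t=np.r_[(L+Rr)[:2]/2,.16]; print("shift mm",M.T@(t-s["position"])*1000, "yaw tool x",np.degrees(np.arctan2(M[1,0],M[0,0])))
p=cam("wrist");cv2.imwrite("pics/w0.png",p["img"])
c=cv2.Rodrigues(np.array(p["rvec"]))[0]; print(-c.T@np.array(p["tvec"]).ravel(), pix(p,s["position"]))
E
```

```text
[0.44848904 0.32020671 0.06      ] [0.44026024 0.26128194 0.06      ] [0.52162502 0.27995637] -7.949899077620782 0.05949657280191466
shift mm [-198.91002073  316.95469418   45.04924938] yaw tool x 69.83574988321084
[0.14872336 0.6114839  0.38397441] [[327.96868418 238.79169256]]
```

View pics/w0.png

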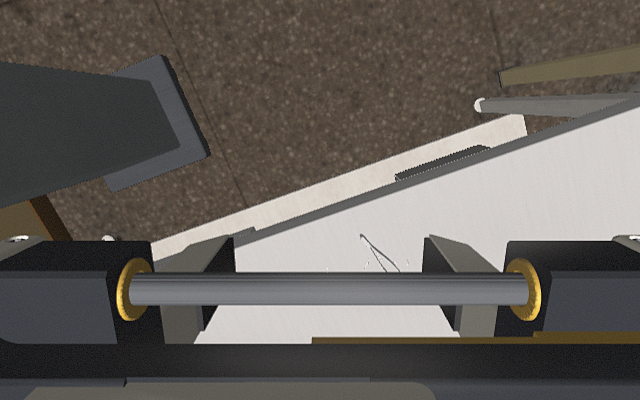

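{"fn": "play_rows", "kwargs": {
  "motion": [
    [-0.1,-25,40,5,0,0,-0.03],
    [-0.1,-50,80,10,0,0,-0.06],
    [-0.1,-75,120,15,0,0,-0.09],
    [-0.1,-100,160,20,0,0,-0.12],
    [-0.1,-125,200,25,0,0,-0.15],
    [-0.1,-150,240,30,0,0,-0.18],
    [-0.1,-175,280,35,0,0,-0.213],
    [-0.1,-199,317,40,0,0,-0.213],
    [-0.1,-199,317,40,0,0,-0.213],
    [-0.1,-199,317,40,0,0,-0.213]
  ]
}}

```text
clock: 1.9
position: [0.445, 0.2898, 0.165]
ee_rot: [-2.373, -2.058, -0.0]
force: [-1.2, 0.6, 0.1]
width: 0.449
```

```bash
python3 - <<'E'
from h import *
s=arm.observe();M=R.from_rotvec(s["ee_rot"]).as_matrix();print(s["position"],s["force"],s["width"],M.round(3))
p=cam("wrist");cv2.imwrite("pics/w1.png",p["img"])
w=s["width"]*.092/2
for a in (-1,1):
  for e in (0,.01,.019): print(a,e,pix(p,s["position"]+M@[a*(w+e),0,0]))
for q in ["button_left_top","button_right_top"]:
    for r in arm.look_for(p,q)[:2]:
        b=r["box"]; u=(b[0]+b[2]/2)*640; v=(b[1]+b[3]/2)*400
        print(q,round(r["score"],2),np.round([u,v,b[2]*640,b[3]*400]),world(p,u,v,z=.06).round(4))
print(pix(p,[[.4485,.3202,.06],[.4403,.2613,.06]]))
E
```

```text
[0.44495807 0.28975088 0.16504684] [-1.17586112  0.6195555   0.09869417] 0.44931981551728933 [[ 0.141  0.99  -0.   ]
 [ 0.99  -0.141  0.   ]
 [ 0.    -0.    -1.   ]]
-1 0 [[290.17833222 238.62276208]]
-1 0.01 [[271.83989616 238.61224321]]
-1 0.019 [[255.33594079 238.60277659]]
1 0 [[365.99260835 238.66624892]]
1 0.01 [[384.33487034 238.67676999]]
1 0.019 [[400.84354345 238.68623932]]
button_left_top 0.96 [371. 192.  28.  27.] [0.45   0.3254 0.06  ]
button_right_top 0.96 [302. 191.  30.  29.] [0.4408 0.268  0.06  ]
[[365.0139155  190.97045581]
 [293.64977192 191.1754977 ]]
```

View pics/w1.png

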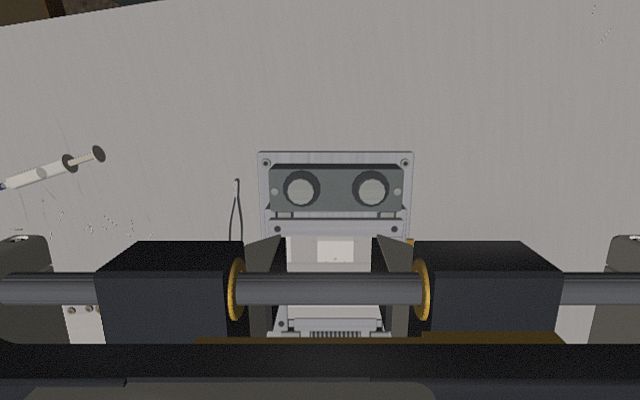

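```bash
python3 - <<'E'
import cv2
i=cv2.imread("pics/w1.png")[155:350,230:430]
cv2.imwrite("pics/w1c.png",cv2.resize(i,None,fx=3,fy=3,interpolation=cv2.INTER_CUBIC))
E
```

```text
(no output)
```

View pics/w1c.png

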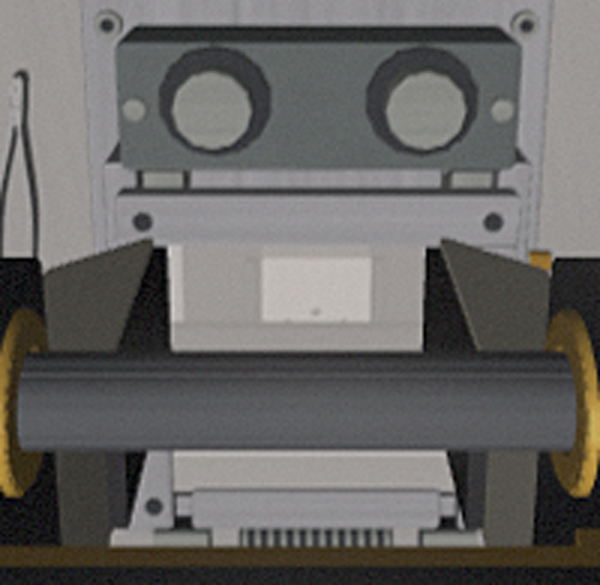

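```bash
python3 - <<'E'
from h import *
s=arm.observe();M=R.from_rotvec(s["ee_rot"]).as_matrix()
p=cam("wrist")
v,u=np.mgrid[150:340,180:460]; d=p["depth"][150:340,180:460]
Rm=cv2.Rodrigues(np.array(p["rvec"]))[0]
r=np.stack([u,v,np.ones_like(u)],-1)@np.linalg.inv(p["K"]).T*d[...,None]
W=(r-np.array(p["tvec"]).ravel())@Rm
T=(W-s["position"])@M*1000
m=(T[...,2]<12)&(d>0)&(abs(T[...,0])<70)&(T[...,2]>-60)
X=T[m]
for lo in range(-66,66,3):
    q=X[(X[:,0]>=lo)&(X[:,0]<lo+3)]
    if len(q): 
        j=q[:,2].argmax(); print(lo,len(q),"maxz",q[j].round(1),"y5% ",np.percentile(q[q[:,2]>q[j,2]-12][:,1],[2,50,98]).round(1))
# button tops
B=(W[...,2]>.056)&(W[...,2]<.066)
n,l,st,c=cv2.connectedComponentsWithStats(B.astype(np.uint8))
for k in range(1,n):
    if st[k,4]>150: print(st[k],W[l==k].mean(0),cv2.minAreaRect(W[l==k][:,:2].astype(np.float32)),W[l==k][:,2].std())
E
```

```text
-39 6 maxz [-36.3 -10.2 -34.4] y5%  [-10.9 -10.6 -10.2]
-36 85 maxz [-33.7 -10.2 -29.8] y5%  [-11.  -10.5  -9.9]
-33 198 maxz [-30.4 -10.5 -28. ] y5%  [-10.9 -10.6 -10.1]
-30 248 maxz [-27.5 -10.1 -23.2] y5%  [-10.8 -10.6 -10.1]
-27 261 maxz [-24.4 -10.5 -21.6] y5%  [-11.1 -10.6 -10. ]
-24 306 maxz [-23.  -10.2 -20.8] y5%  [-11.   -9.5  -8.6]
-21 299 maxz [-20.7  -8.6 -20.8] y5%  [-9.3 -2.   6.5]
18 219 maxz [ 21.   -1.3 -20.6] y5%  [-8.9 -2.   6.9]
21 333 maxz [ 23.5 -10.3 -20.9] y5%  [-10.7  -9.1   4.4]
24 260 maxz [ 25.  -10.3 -20.9] y5%  [-11.  -10.5 -10.1]
27 248 maxz [ 27.3 -10.6 -24.5] y5%  [-11.  -10.5 -10.2]
30 210 maxz [ 30.2 -10.5 -26.8] y5%  [-11.  -10.6 -10.2]
33 106 maxz [ 33.2 -10.4 -30.1] y5%  [-11.2 -10.6 -10.1]
36 14 maxz [ 36.3 -10.5 -32.7] y5%  [-10.8 -10.4 -10. ]
[104  31  27  26 542] [0.44175436 0.2663631  0.05915762] ((0.4420453906059265, 0.2663082480430603), (0.021606437861919403, 0.021757178008556366), 36.71014404296875) 0.0008450947024890657
[175  31  27  27 540] [0.45028727 0.32517299 0.05913381] ((0.45054543018341064, 0.32526856660842896), (0.021577589213848114, 0.02164076641201973), 34.25459289550781) 0.0008517062609877461
```

{"fn": "play_rows", "kwargs": {
  "motion": [
    [0.2,6,-3,20,0,0,0],
    [0.2,6,-3,40,0,0,0],
    [0.2,6,-3,60,0,0,0],
    [0.2,6,-3,75,0,0,0],
    [0.2,6,-3,80,0,0,0],
    [0.2,6,-3,80,0,0,0]
  ]
}}

```text
clock: 2.7
position: [0.4406, 0.2992, 0.0848]
ee_rot: [-2.365, -2.066, 0.001]
force: [0.1, -0.1, 0.5]
width: 0.601
```

```bash
cat > m.py <<'E'
from h import *
s=arm.observe();M=R.from_rotvec(s["ee_rot"]).as_matrix();print(s["position"],s["force"],s["width"])
p=cam("wrist")
v,u=np.mgrid[0:400,0:640]; d=p["depth"]
Rm=cv2.Rodrigues(np.array(p["rvec"]))[0]
r=np.stack([u,v,np.ones_like(u)],-1)@np.linalg.inv(p["K"]).T*d[...,None]
W=(r-np.array(p["tvec"]).ravel())@Rm
T=(W-s["position"])@M*1000
m=(T[...,2]<6)&(d>0)&(abs(T[...,0])<70)&(T[...,2]>-40)&(T[...,1]>-13)
X=T[m]
for lo in range(-66,66,3):
    q=X[(X[:,0]>=lo)&(X[:,0]<lo+3)]
    if len(q)>5: print(lo,len(q),"maxz",np.percentile(q[:,2],99).round(1),"y",np.percentile(q[:,1],[2,98]).round(1))
B=(W[...,2]>.056)&(W[...,2]<.066)
n,l,st,c=cv2.connectedComponentsWithStats(B.astype(np.uint8))
for k in range(1,n):
    if st[k,4]>150: print(st[k],W[l==k].mean(0),"tool",T[l==k].mean(0).round(1))
cv2.imwrite("pics/w2.png",p["img"])
E
python3 m.py
```

```text
[0.44055042 0.29917599 0.08479763] [ 0.12204484 -0.09059695  0.46712132] 0.6013375025102512
-45 27 maxz -32.9 y [-10.9 -10.1]
-42 56 maxz -30.0 y [-10.9 -10.2]
-39 74 maxz -26.8 y [-11.1 -10.1]
-36 83 maxz -24.5 y [-11.  -10.1]
-33 107 maxz -20.9 y [-10.9 -10. ]
-30 326 maxz -21.2 y [-10.5   6.3]
27 292 maxz -20.9 y [-9.5  6.2]
30 121 maxz -21.6 y [-11.   -8.9]
33 96 maxz -23.7 y [-10.9 -10.1]
36 71 maxz -25.8 y [-11.1 -10.1]
39 63 maxz -29.3 y [-11.  -10.1]
42 32 maxz -32.1 y [-10.9 -10.2]
[258 214  37  35 870] [0.44085275 0.26739721 0.05906218] tool [-31.5   4.6  25.7]
[354 215  37  35 953] [0.44982116 0.32517501 0.05908107] tool [27.   5.7 25.7]
```

View pics/w2.png

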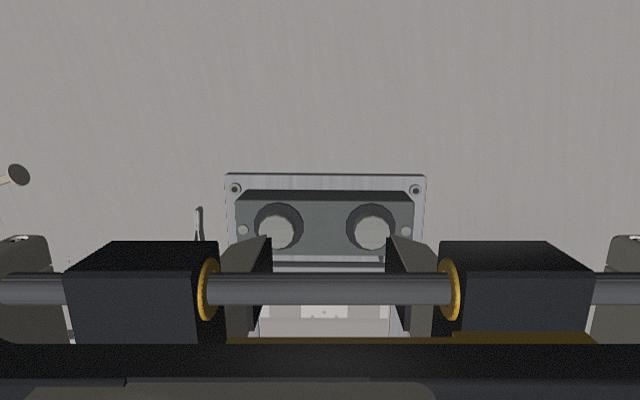

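{"fn": "play_rows", "kwargs": {
  "motion": [
    [0.2,-2.4,2.5,12,0,0,0],
    [0.2,-2.4,2.5,22,0,0,0],
    [0.2,-2.4,2.5,28,0,0,0],
    [0.2,-2.4,2.5,28,0,0,0],
    [0.2,-2.4,2.5,28,0,0,0]
  ]
}}

```text
clock: 3.25
position: [0.4432, 0.2966, 0.0573]
ee_rot: [-2.366, -2.066, -0.0]
force: [-0.6, 0.2, 0.5]
width: 0.597
```

```bash
python3 m.py | grep -v maxz
```

```text
[0.44315451 0.29656857 0.05729725] [-0.56491779  0.16841251  0.53650107] 0.5974940165595749
[254 224  40  40 824] [0.4404096  0.2695355  0.05897422] tool [-27.2   0.9  -1.7]
[362 225  40  40 870] [0.44840126 0.32273384 0.05892886] tool [26.6  1.7 -1.6]
```

{"fn": "play_rows", "kwargs": {
  "motion": [
    [0.2,0,0,8,0,0,0],
    [0.2,0,0,16,0,0,0],
    [0.2,0,0,21.5,0,0,0],
    [0.2,0,0,21.5,0,0,0]
  ]
}}

```text
clock: 3.7
position: [0.4433, 0.2967, 0.0355]
ee_rot: [-2.366, -2.066, -0.0]
force: [-0.8, 0.3, 2.9]
width: 0.6
```

```bash
python3 - <<'E'
import cv2
exec(open('m.py').read())
for sgn in (-1,1):
    B=(abs(T[...,0]-sgn*30)<9)&(T[...,1]>-14)&(T[...,1]<-8)&(W[...,2]>.047)&(W[...,2]<.066)
    z=W[B][:,2]; print(sgn,B.sum(),np.percentile(z,[10,50,90]) if B.sum() else '')
cv2.imwrite("pics/w3.png",cv2.resize(p["img"][180:330,200:430],None,fx=3,fy=3))
E
```

```text
[0.44329125 0.29670556 0.03545084] [-0.80061725  0.29174337  2.90345573] 0.6002881777775879
-60 60 maxz -7.3 y [-12.8  -2.4]
-57 183 maxz -8.7 y [-12.7   3.5]
-54 158 maxz -8.4 y [-12.8   1.6]
-51 124 maxz -8.2 y [-12.8  -1.3]
-48 115 maxz -8.6 y [-12.8  -2.2]
-45 147 maxz -8.0 y [-12.9  52.7]
-42 198 maxz -8.8 y [-12.6  52.2]
-39 253 maxz -8.8 y [-12.6  52.2]
-36 337 maxz -9.4 y [-12.6  52. ]
-33 348 maxz -10.4 y [-12.4  51.6]
-30 625 maxz -10.1 y [-12.5  51.4]
-27 480 maxz -8.8 y [-12.5  51.6]
-24 495 maxz -9.0 y [-12.   51.6]
-21 525 maxz -8.7 y [-12.1  51.8]
-18 468 maxz -8.9 y [-12.3  51.8]
-15 479 maxz -8.5 y [-12.1  51.8]
-12 473 maxz -8.4 y [-12.5  51.5]
-9 463 maxz -8.3 y [-12.3  51.8]
-6 484 maxz -8.4 y [-12.3  51.6]
-3 490 maxz -8.7 y [-12.2  51.9]
0 412 maxz -8.0 y [-12.5  51.9]
3 485 maxz -8.6 y [-12.3  51.6]
6 467 maxz -8.5 y [-12.1  52.1]
9 471 maxz -8.4 y [-12.3  51.8]
12 485 maxz -8.1 y [-12.3  51.5]
15 475 maxz -8.5 y [-12.6  51.6]
18 528 maxz -8.4 y [-12.4  51.5]
21 491 maxz -8.6 y [-12.3  51.6]
24 484 maxz -8.5 y [-12.3  51.9]
27 643 maxz -7.9 y [-12.6  51.1]
30 381 maxz -8.0 y [-12.7  51.6]
33 348 maxz -7.5 y [-12.7  52.2]
36 290 maxz 2.0 y [-12.9  52. ]
39 202 maxz -3.2 y [-12.9  52.1]
42 166 maxz -2.4 y [-12.9  52.7]
45 125 maxz 3.7 y [-12.9  -2.5]
48 136 maxz 0.0 y [-12.9  -1.4]
51 161 maxz 2.8 y [-12.9   0.8]
54 196 maxz 2.7 y [-13.    4.1]
57 52 maxz 2.1 y [-12.7   3.9]
[239 235  49  38 457] [0.43658443 0.26969234 0.05956526] tool [-27.7  -3.  -24.1]
[367 235  49  38 493] [0.44470544 0.3239454  0.05922708] tool [ 27.2  -2.3 -23.8]
-1 483 [0.04756382 0.04871888 0.06398576]
1 435 [0.04760338 0.04871512 0.06398217]
```

View pics/w3.png

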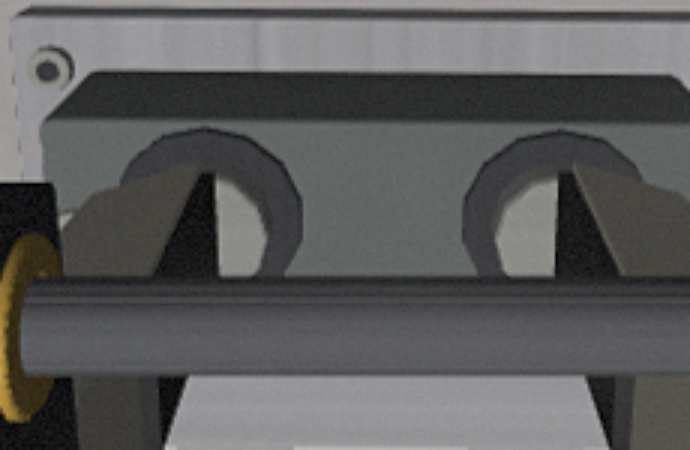

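{"fn": "play_rows", "kwargs": {
  "motion": [
    [0.2,0,0,3,0,0,0],
    [0.2,0,0,6,0,0,0],
    [0.2,0,0,8,0,0,0],
    [0.2,0,0,8,0,0,0]
  ]
}}

```text
clock: 4.15
position: [0.4433, 0.2967, 0.0286]
ee_rot: [-2.366, -2.066, -0.001]
force: [-2.8, -1.9, 10.8]
width: 0.603
```

{"fn": "play_rows", "kwargs": {
  "motion": [
    [0.2,0,0,0.5,0,0,0],
    [0.2,0,0,0.5,0,0,0],
    [0.2,0,0,0.5,0,0,0],
    [0.2,0,0,0.5,0,0,0],
    [0.2,0,0,0.5,0,0,0],
    [0.2,0,0,0.5,0,0,0]
  ]
}}

```text
clock: 4.75
position: [0.4433, 0.2968, 0.0288]
ee_rot: [-2.366, -2.066, -0.001]
force: [-2.0, -1.4, 10.7]
width: 0.598
```

```bash
cat > ang.py <<'E'
from h import *
import sys
s=arm.observe(); print(s["clock"],s["position"],s["force"])
O=np.array([.5230,.2847]); yw=np.radians(-8.2); X=np.array([np.cos(yw),np.sin(yw)]);Y=np.array([-X[1],X[0]])
for n in sys.argv[1:]:
    p=cam(n); d=p["depth"]; v,u=np.mgrid[0:400,0:640]
    Rm=cv2.Rodrigues(np.array(p["rvec"]))[0]
    W=((np.stack([u,v,np.ones_like(u)],-1)@np.linalg.inv(p["K"]).T*d[...,None])-np.array(p["tvec"]).ravel())@Rm
    f=W[...,:2]-O; fx=f@X; fy=f@Y; z=W[...,2]
    hx=.070-fx; hz=z-.046; rad=np.hypot(hx,hz)
    # frame side bars and front bar of the cover, seen wherever
    m=(d>0)&(abs(fy)<.062)&(abs(fy)>.044)&(rad>.06)&(rad<.128)&(hz>.0)&(fx>-.056)
    a=np.arctan2(hz[m],hx[m]); 
    print(n,m.sum(),"angle pct",np.percentile(a,[5,25,50,75,95]).round(3) if m.sum() else "")
    m=(d>0)&(abs(fy)<.06)&(fx>-.05)&(fx<.06)
    for lo in range(-50,60,15):
        k=m&(fx*1000>=lo)&(fx*1000<lo+15)
        if k.sum(): print(lo,k.sum(),np.percentile(z[k],[50,98]).round(3),end="; ")
    print()
E
python3 ang.py wrist top
```

```text
4.75 [0.44329905 0.29675445 0.02880571] [-2.02571175 -1.41058973 10.74746311]
wrist 0 angle pct 
-50 244 [0.067 0.068]; -35 2757 [0.015 0.031]; -20 1451 [0.013 0.019]; 
top 190 angle pct [0.228 0.248 0.266 0.284 0.309]
-50 420 [0.452 0.491]; -35 351 [0.074 0.466]; -20 267 [0.067 0.439]; -5 254 [0.064 0.068]; 10 250 [0.06  0.066]; 25 240 [0.056 0.061]; 40 238 [0.054 0.058]; 55 76 [0.053 0.056];
```

{"fn": "play_rows", "kwargs": {
  "motion": [
    [0.2,0,0,0.5,0,0,0],
    [0.2,0,0,0.5,0,0,0]
  ]
}}

```text
clock: 5.05
position: [0.4433, 0.2968, 0.029]
ee_rot: [-2.366, -2.065, -0.002]
force: [-2.5, -1.5, 10.1]
width: 0.598
```

```bash
python3 ang.py top
```

```text
5.05 [0.44331504 0.29676307 0.02897749] [-2.50592431 -1.53366103 10.11816034]
top 192 angle pct [0.274 0.301 0.317 0.333 0.361]
-50 421 [0.452 0.491]; -35 352 [0.08  0.467]; -20 275 [0.072 0.439]; -5 252 [0.067 0.072]; 10 248 [0.063 0.067]; 25 247 [0.058 0.064]; 40 230 [0.055 0.059]; 55 72 [0.053 0.057];
```

{"fn": "play_rows", "kwargs": {
  "motion": [
    [0.2,0,-4,-25,0,0,0],
    [0.2,0,-25,-60,0,0,0],
    [0.2,0,-50,-100,0,0,0],
    [0.2,0,-70,-140,0,0,0],
    [-1,0,-70,-160,0,0,0],
    [-1,0,-70,-160,0,0,0],
    [-1,0,-70,-160,0,0,0],
    [-1,0,-70,-160,0,0,0],
    [-1,0,-70,-160,0,0,0],
    [-1,0,-70,-160,0,0,0]
  ]
}}

```text
clock: 6.1
position: [0.3737, 0.3055, 0.188]
ee_rot: [-2.366, -2.065, 0.002]
force: [1.1, 0.1, 0.6]
width: 0.128
```

```bash
python3 ang.py top; python3 - <<'E'
from h import *
p=cam("scene");cv2.imwrite("pics/s1.png",p["img"])
E
```

```text
6.1 [0.37373329 0.305462   0.18800306] [1.11225525 0.1226927  0.59517345]
top 301 angle pct [0.313 0.465 0.486 0.502 0.525]
-50 353 [0.015 0.102]; -35 301 [0.097 0.103]; -20 265 [0.088 0.095]; -5 261 [0.081 0.088]; 10 250 [0.074 0.08 ]; 25 243 [0.066 0.073]; 40 232 [0.059 0.064]; 55 73 [0.056 0.061];
```

View pics/s1.png

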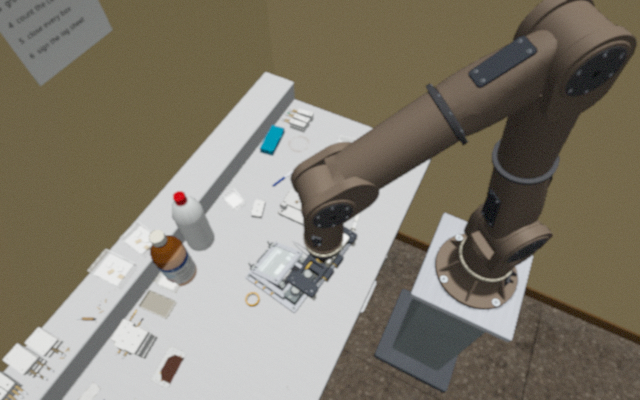

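{"fn": "play_rows", "kwargs": {
  "motion": [
    [-1,0,10,20,0,0,0],
    [-1,0,30,40,0,0,0],
    [-1,0,50,60,0,0,0],
    [-1,0,60,72,0,0,0],
    [-1,0,60,72,0,0,0],
    [-1,0,60,72,0,0,0],
    [-1,0,60,72,0,0,0],
    [-1,0,60,72,0,0,0],
    [-1,0,60,72,0,0,0],
    [-1,0,60,72,0,0,0]
  ]
}}

```text
clock: 7.2
position: [0.4331, 0.2979, 0.1168]
ee_rot: [-2.366, -2.066, -0.001]
force: [0.5, 0.4, -0.2]
width: 0.005
```

{"fn": "play_rows", "kwargs": {
  "motion": [
    [-1,0,0,0,0,0,0],
    [-1,0,0,0,0,0,0],
    [-1,0,0,0,0,0,0],
    [-1,0,0,0,0,0,0],
    [-1,0,0,0,0,0,0],
    [-1,0,0,0,0,0,0],
    [-1,0,0,0,0,0,0],
    [-1,0,0,0,0,0,0],
    [-1,0,0,0,0,0,0],
    [-1,0,0,0,0,0,0]
  ]
}}

```text
clock: 8.2
position: [0.4331, 0.2979, 0.1168]
ee_rot: [-2.366, -2.066, -0.001]
force: [-0.3, -0.2, -0.5]
width: 0.004
```

{"fn": "play_rows", "kwargs": {
  "motion": [
    [-1,0,0,0,0,0,0],
    [-1,0,0,0,0,0,0],
    [-1,0,0,0,0,0,0],
    [-1,0,0,0,0,0,0],
    [-1,0,0,0,0,0,0],
    [-1,0,0,0,0,0,0],
    [-1,0,0,0,0,0,0],
    [-1,0,0,0,0,0,0],
    [-1,0,0,0,0,0,0],
    [-1,0,0,0,0,0,0]
  ]
}}

```text
clock: 9.2
position: [0.4331, 0.2979, 0.1168]
ee_rot: [-2.366, -2.066, -0.001]
force: [-0.4, -1.1, -0.1]
width: 0.005
```

{"fn": "play_rows", "kwargs": {
  "motion": [
    [-1,0,0,0,0,0,0],
    [-1,0,0,0,0,0,0],
    [-1,0,0,0,0,0,0],
    [-1,0,0,0,0,0,0],
    [-1,0,0,0,0,0,0],
    [-1,0,0,0,0,0,0],
    [-1,0,0,0,0,0,0],
    [-1,0,0,0,0,0,0],
    [-1,0,0,0,0,0,0],
    [-1,0,0,0,0,0,0]
  ]
}}

```text
clock: 10.2
position: [0.4331, 0.2979, 0.1168]
ee_rot: [-2.366, -2.066, -0.001]
force: [0.7, 0.2, -0.3]
width: -0.001
```

{"fn": "play_rows", "kwargs": {
  "motion": [
    [-1,0,0,0,0,0,0],
    [-1,0,0,0,0,0,0],
    [-1,0,0,0,0,0,0],
    [-1,0,0,0,0,0,0],
    [-1,0,0,0,0,0,0],
    [-1,0,0,0,0,0,0],
    [-1,0,0,0,0,0,0],
    [-1,0,0,0,0,0,0],
    [-1,0,0,0,0,0,0],
    [-1,0,0,0,0,0,0]
  ]
}}

```text
clock: 11.2
position: [0.4331, 0.2979, 0.1168]
ee_rot: [-2.366, -2.066, -0.001]
force: [-0.3, -0.2, 0.2]
width: 0.003
```

```bash
python3 ang.py top; python3 m.py | grep -E "^-?(1?[0-9]|2[0-9]) "
```

```text
11.2 [0.43310175 0.29789002 0.11677603] [-0.33964171 -0.15789272  0.17104906]
top 244 angle pct [0.7   0.842 0.931 0.946 0.965]
-50 362 [0.538 0.558]; -35 352 [0.017 0.539]; -20 348 [0.032 0.139]; -5 417 [0.133 0.143]; 10 262 [0.116 0.126]; 25 239 [0.096 0.107]; 40 216 [0.078 0.089]; 55 70 [0.066 0.071]; 
-9 19 maxz -23.4 y [-11.1 -10.1]
-6 52 maxz -21.4 y [-10.9 -10.1]
-3 103 maxz -21.5 y [-10.7  -8.6]
0 114 maxz -21.7 y [-10.5  -8.5]
3 65 maxz -21.6 y [-10.9 -10. ]
6 23 maxz -22.4 y [-10.8 -10.1]
9 7 maxz -25.8 y [-10.8 -10.1]
```

View pics/w2.png

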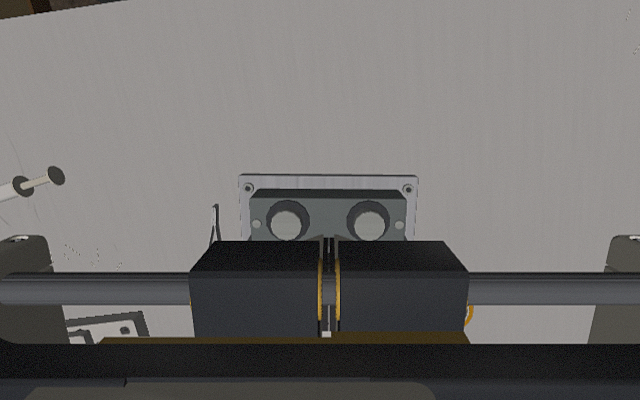

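{"fn": "play_rows", "kwargs": {
  "motion": [
    [-1,0,20,12,0,0,0],
    [-1,0,40,12,0,0,0],
    [-1,0,56,12,0,0,0],
    [-1,0,66,11,0,0,0],
    [-1,0,70,10,0,0,0],
    [-1,0,74,9,0,0,0],
    [-1,0,78,7,0,0,0],
    [-1,0,82,6,0,0,0],
    [-1,0,86,4,0,0,0],
    [-1,0,90,3,0,0,0]
  ]
}}

```text
clock: 12.3
position: [0.5214, 0.2864, 0.1141]
ee_rot: [-2.364, -2.066, 0.0]
force: [-4.2, 0.6, 3.3]
width: 0.005
```

```bash
python3 ang.py top
```

```text
12.3 [0.52138497 0.28637175 0.11409689] [-4.24854463  0.55886094  3.30107576]
top 0 angle pct 
-50 748 [0.579 0.617]; -35 1004 [0.568 0.603]; -20 843 [0.559 0.588]; -5 872 [0.549 0.58 ]; 10 771 [0.543 0.575]; 25 441 [0.541 0.563]; 40 190 [0.539 0.552]; 55 37 [0.493 0.538];
```

{"fn": "play_rows", "kwargs": {
  "motion": [
    [-1,0,4,-2,0,0,0],
    [-1,0,8,-4,0,0,0],
    [-1,0,12,-6,0,0,0],
    [-1,0,16,-8,0,0,0],
    [-1,0,20,-9,0,0,0],
    [-1,0,24,-10.5,0,0,0],
    [-1,0,28,-12,0,0,0],
    [-1,0,32,-13,0,0,0],
    [-1,0,36,-14,0,0,0],
    [-1,0,40,-14.5,0,0,0]
  ]
}}

```text
clock: 13.35
position: [0.5625, 0.2805, 0.1288]
ee_rot: [-2.365, -2.066, -0.001]
force: [-2.8, -1.3, 1.2]
width: 0.003
```

```bash
python3 - <<'E'
from h import *
p=cam("scene");cv2.imwrite("pics/s2.png",cv2.resize(p["img"][200:330,220:380],None,fx=5,fy=4.6))
p=cam("wrist");print(p["depth"].shape)
E
```

```text
(400, 640)
```

View pics/s2.png

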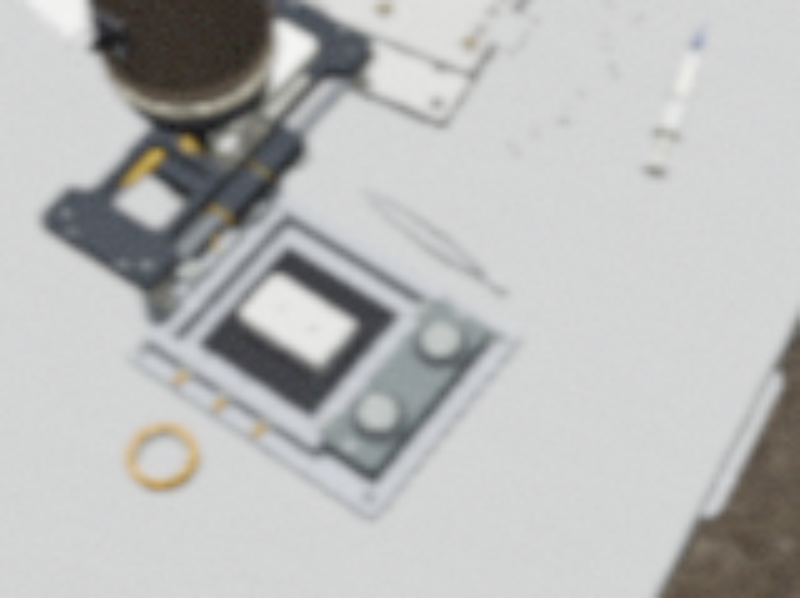

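{"fn": "play_rows", "kwargs": {
  "motion": [
    [-1,0,4,-1,0,0,0],
    [-1,0,8,-1.5,0,0,0],
    [-1,0,12,-2,0,0,0],
    [-1,0,16,-2,0,0,0],
    [-1,0,20,-2,0,0,0],
    [-1,0,24,-2,0,0,0],
    [-1,0,28,-2,0,0,0],
    [-1,0,32,-2,0,0,0],
    [-1,0,35,-2,0,0,0],
    [-1,0,36,-2,0,0,0]
  ]
}}

```text
clock: 14.45
position: [0.5998, 0.2755, 0.131]
ee_rot: [-2.367, -2.066, -0.004]
force: [-1.2, 0.3, 0.4]
width: 0.006
```

{"fn": "play_rows", "kwargs": {
  "motion": [
    [-1,0,1,0,0,0,0],
    [-1,0,1,0,0,0,0],
    [-1,0,1,0,0,0,0]
  ]
}}

```text
clock: 14.75
position: [0.6012, 0.2753, 0.1313]
ee_rot: [2.367, 2.065, 0.005]
force: [0.1, -0.2, -0.5]
width: 0.003
```

{"fn": "play_rows", "kwargs": {
  "motion": [
    [-1,0,-20,0,0,0,0],
    [-1,0,-50,-5,0,0,0],
    [-1,0,-90,-30,0,0,0],
    [-1,0,-130,-60,0,0,0],
    [-1,0,-170,-80,0,0,0],
    [-1,0,-200,-90,0,0,0],
    [-1,0,-215,-90,0,0,0],
    [-1,0,-215,-90,0,0,0],
    [-1,0,-215,-90,0,0,0]
  ]
}}

```text
clock: 15.65
position: [0.3888, 0.3039, 0.2205]
ee_rot: [2.367, 2.064, 0.006]
force: [0.9, -0.3, 0.9]
width: 0.008
```

```bash
python3 - <<'E'
from h import *
s=arm.observe(); print(s["clock"],s["position"],s["force"])
O=np.array([.5230,.2847]); yw=np.radians(-8.2); X=np.array([np.cos(yw),np.sin(yw)]);Y=np.array([-X[1],X[0]])
for n in ["top","scene"]:
    p=cam(n); d=p["depth"]; v,u=np.mgrid[0:400,0:640]
    Rm=cv2.Rodrigues(np.array(p["rvec"]))[0]
    W=((np.stack([u,v,np.ones_like(u)],-1)@np.linalg.inv(p["K"]).T*d[...,None])-np.array(p["tvec"]).ravel())@Rm
    f=W[...,:2]-O; fx=f@X; fy=f@Y; z=W[...,2]
    m=(d>0)&(abs(fy)<.065)&(z>.07)&(z<.19)&(fx>.02)&(fx<.14)
    print(n,m.sum())
    for lo in range(70,190,10):
        k=m&(z*1000>=lo)&(z*1000<lo+10)
        if k.sum()>3: print(lo,k.sum(),(np.percentile(fx[k],[5,50,95])*1000).round(1))
    cv2.imwrite(f"pics/e_{n}.png",p["img"])
a=cv2.resize(cv2.imread("pics/e_top.png")[150:270,150:290],(400,343)); b=cv2.resize(cv2.imread("pics/e_scene.png")[190:330,220:380],(392,343))
cv2.imwrite("pics/end.png",np.hstack([a,b]))
E
```

```text
15.65 [0.3888434  0.30389617 0.22047699] [ 0.94164243 -0.28217044  0.93729647]
top 913
70 71 [70.3 75.9 77.9]
80 26 [71.7 74.4 77.4]
90 48 [74.7 76.  78.3]
100 72 [75.1 77.3 79.4]
110 135 [78.  81.2 87.4]
120 91 [82.  87.5 90. ]
130 56 [85.2 90.  91.6]
140 23 [86.2 89.3 91.1]
150 96 [ 88.9  91.  100.6]
160 284 [ 68.7  92.8 100.4]
170 11 [70.4 72.8 83.5]
scene 892
70 84 [68.8 74.1 77.4]
80 55 [71.  76.  78.6]
90 51 [72.9 74.8 77. ]
100 88 [73.  76.4 79.5]
110 127 [76.  79.4 86. ]
120 98 [78.8 85.9 89.5]
130 71 [83.8 89.1 91.8]
140 33 [85.  88.8 91.7]
150 85 [86.9 89.8 99.2]
160 188 [66.9 91.3 99. ]
170 12 [69.1 80.7 84.4]
```

View pics/end.png

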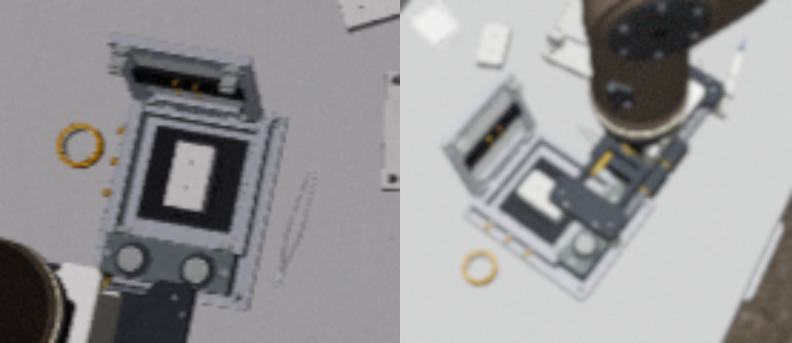

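```bash
python3 -c "
from cell import arm
print(arm.observe()['clock'],arm.sign_off())"
```

```text
the job is handed in; nothing more can be done
15.75 None
```

The fixture is open and the job is handed in at 15.75 s of the 67 s allowed. No verdict was reported.

- **Pressing:** I pressed both buttons together with the fingertips, at about 10–11 N in total, which matches two buttons nearly fully down. I held them until depth readings put the cover at about 0.27 rad, past the 0.19 rad needed, then lifted off.
- **Pushing back:** With the fingers shut and out of the way, I let the cover rise by itself to about 0.9 rad. I then pushed its front bar back with the outside of the fingers; the highest wrist reading was about 5 N, read at the end of each move. Then I drew the arm clear.
- **Last checks:** The two outside cameras agree that the cover leans back at about 1.7 rad, against 1.62 required. Both buttons look up, the block is in its nest, and the tape and tweezers look unmoved. Nothing was touching the robot. I judged the cover to be at rest from a single set of pictures, not from a speed reading.

**Disagreements:**
- The wrist camera placed the buttons about 6 mm further left than the top camera. I used the wrist camera, and the fingers landed centred on both buttons.
- The real fingertips measured about 21 mm short of the stated TCP. I found the contact height by force instead.

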